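# Free the chip-bin flap and bin the aluminium offcut

### The job

The aluminium offcut belongs in the blue chip bin. Reach down into the gap in front of that bin's flap and press its sprung hook down so that the flap springs right open, then put the offcut in the bin. Leave the bin's flap open and the yellow bin's flap shut.

Things in the scene. Friction and masses are not known exactly. Their poses are not given: they have to be found in the camera images.
- blue_bar_top (a point): Middle of the top of the blue press bar (44 mm long across the bin, 16 mm thick) on the blue bin's sprung hook, 110 mm above the stand. Reached straight from above with closed fingertips through a gap in the bin's top, 52 mm (x) by 80 mm (y), the bar at its middle and 20 mm below the bin's top. x points level along the bin from the gap to the flap and its hinge, y across, z up.
- blue_hook (a joint): Swing of the blue bin's hook (rad): 0 up, 0.45 fully pressed. The bar goes down and up to 5 mm towards -x against a spring, 3 N at first, 8 N at the end; 9 mm down (0.25) it lets the flap go, at about 16 mm it stops. It springs back when let go.
- blue_mouth (a point): Middle of the mouth of the blue bin: a grey steel box with a blue band and a blue stripe on its steel flap, 278 long, 180 wide, 130 mm high, fixed. The point is level with the rim, 130 mm above the stand, 151 mm along +x from the press bar, same axes. The shut flap covers it. The opening is 174 (x) by 172 mm (y), its floor 80 mm below the rim.
- blue_flap (a joint): Angle of the blue bin's flap (rad), 187 mm long, hinged at the end away from the gap: 0 shut, 1.75 fully open, leaning back past upright. Once freed, a spring swings it up by itself in one to two seconds and holds it open; a hand above it can hold it back until withdrawn.
- offcut_center (a point): Centre of the loose cast aluminium offcut, a bright plain block 60 (its x) by 40 (its y) by 40 mm high, lying on the stand, 0.2 to 0.35 kg. A dark steel chuck key lies near it.
- yellow_flap (a joint): Angle (rad) of the flap of the other bin, of the same make but with a yellow band, stripe and press bar: 0 shut. To be left shut.
There are look-alikes about, which are no part of the job. What is meant by the part that bears offcut_center is not orange, pink or turquoise, and is the smaller of those in its own colour.

How it is judged:
By the outcome, as a careful person would: the job done as asked, in the order asked, and still so for the second after the job is handed in, with the robot touching nothing.
It also fails if it takes over 61 s, if anything falls off the work surface, if the arm or the gripper's body presses on something with over 40 N, if the wrist force passes 120 N, or if a joint passes its speed limit or range.

### The arm

A 7-joint arm with a two-finger parallel gripper is mounted at the origin on the work surface. World frame = base frame: x ahead of the robot, y to its left, z up, the work surface at z = 0. Lengths are in mm, angles in rad, forces in N, time in s.
With the tool pointing down it reaches from about 425 to 925 mm from the base axis. Payload 6.8 kg.
Tool frame: the origin (TCP) lies where the fingers leave the gripper's body, on its centre line; the fingertips stand 80 mm ahead of it and the grasp point (between the pads) lies 61 mm ahead of it; z points along the fingers, y is the line along which they close (so a half turn about z gives the same grasp; the last joint's range is limited). The gripper opens to 88 mm and grips with 3 to 60 N. Pads are 20 mm wide; open, the fingers measure 115 mm over their backs; the gripper's body (75 mm by 178 mm) begins 61 mm behind the grasp point.
Start: joints at [-1.22, 0.477, 0.022, 1.555, -0.011, 1.109, -0.083], TCP at [298.938, 605.212, 302.664] pointing down, gripper open.
Joint ranges: [-2.96, 2.96], [-0.34, 2.1], [-1.41, 1.46], [0.24, 2.44], [-1.37, 4.51], [0.17, 1.92], [-2.96, 2.96]. Speed limits (rad/s): [2.39, 2.39, 3.14, 3.14, 3.14, 3.14, 3.14].

### API

Orientations are given as a rotation vector (axis times angle).
In Python, from station import bot gives the robot as it stands. The module is installed in compiled form; this text tells all that it offers.
- The arm moves only by the tool apply_moves, never from a script. Its argument "deltas" is a list of rows, each an object with "delta_pos": the shift along the tool's x, y, z in units of 0.1 m (1.0 is 0.1 m), a list of three; "dr": the turn, a rotation vector about the tool's x, y, z in units of 30 degrees (1.0 is 30 degrees), a list of three; "hand": the gripper command: -1 is shut, 1 is fully open, values between are in proportion. A call has 1 to 10 rows; each row shifts and turns the commanded pose from where the row before left it, along the tool's axes as they then stand; what a row does not reach is not made up. A row lasts 1/10 s, in which the tool goes at most 50 mm and 8.59 degrees, less where a joint would pass 70% of its speed; a pose out of reach is approached as far as the arm can. A call with a number of a shift or a turn outside -1 to 1 is refused whole. A call with a gripper value outside its range is refused whole. The fingers move at their own pace and stop on an object; the grip force is fixed at half the most. Time passes only in rows, so rows that do not move let the fingers close. It gives the time, the measured TCP pose, the force, the opening and the grip force at its end, in the units of the state.
- bot.get_obs(): the state, without advancing time (a new reading comes with each control period).
- bot.get_image(name): name is "scene" or "top" or "wrist"; returns a dict with "frame" (480x640x3 uint8, red, green, blue), "range_z" (480x640 float32, mm along the optical axis (not along the pixel's ray), 0 where there is no reading), "camera_matrix" (3x3 intrinsics, pixels), "k1" (the pictures are not rectified: a ray, as slopes to the right and down, at radius r is drawn at 1 + k1 r^2 times it, then the intrinsics apply), "R" (3x3) and "t" (3): a world point X has camera coordinates R X + t; the wrist camera has in their place "hand_eye" (4x4, takes a point from camera to tool coordinates, whose origin is the TCP and whose axes are the flange's). Camera axes: x right, y down, z forward; pixel columns grow to the right and rows downward; lengths in mm; the calibration is good to about 2 mm. A picture is of the moment at which its call begins: read the wrist's pose just before it.
- bot.job_done(): hands the job in; it is judged then, once.
The state is a dict: "clock": time; "qpos": joint angles; "dq": joint speeds; "joint_efforts": joint torques, N m; "ee_pos": TCP position; "tool_rot": TCP orientation; "force": force on the tool from outside, world axes, zero at the start; "torque": the same for the moment, N m; "finger_gap": finger opening in mm; "gripper_force": force on a finger pad.
Only numpy, scipy, OpenCV 4.12 (cv2) and the standard library are available. Lean on these libraries where they do the work, as an engineer would, in place of code of your own. Each camera call takes 0.05 s, during which the arm holds its last target. There are 200 camera calls.

## Working session

There is one attempt and no reset: what is moved stays moved. The work goes in short steps, Python scripts to look and compute and a tool call to move; the robot and the scene stay as the last step left them, time stands still between calls to the robot, and variables do not carry over. Pictures are saved under pics/ and viewed, at most 10 in all, crops included, and the job is handed in when it is done.

Besides the shell and the picture viewer there is one more tool, called after "Request:" as name(argument=value, ...), one argument or row to a line, values as JSON. apply_moves: Moves the arm, as the interface text tells. Shifts and turns lie within -1 to 1; 1 stands for 0.1 m of shift or 30 degrees of turn. Its arguments: {"type":"object","properties":{"deltas":{"type":"array","items":{"type":"object","properties":{"delta_pos":{"type":"array","items":{"type":"number","minimum":-1,"maximum":1}},"dr":{"type":"array","items":{"type":"number","minimum":-1,"maximum":1}},"hand":{"type":"number"}}}}},"required":["deltas"]}

```bash
mkdir -p pics
cat > h.py <<'E'
import numpy as np, cv2
from station import bot
from scipy.spatial.transform import Rotation as Ro
def grab(n):
    o=bot.get_obs(); d=bot.get_image(n)
    if 'hand_eye' in d:
        T=np.eye(4);T[:3,:3]=Ro.from_rotvec(o['tool_rot']).as_matrix();T[:3,3]=o['ee_pos']
        W=T@np.array(d['hand_eye'])
    else:
        W=np.eye(4);R=np.array(d['R']);W[:3,:3]=R.T;W[:3,3]=-R.T@np.array(d['t']).ravel()
    d['W']=W;return d
def rays(d,uv):
    k=np.array(d['camera_matrix'],float)
    p=cv2.undistortPoints(np.array(uv,float).reshape(-1,1,2),k,np.array([d['k1'],0,0,0],float)).reshape(-1,2)
    return np.c_[p,np.ones(len(p))]
def depthpts(d,uv):
    uv=np.array(uv).reshape(-1,2);z=d['range_z'][uv[:,1].astype(int),uv[:,0].astype(int)]
    return (rays(d,uv)*z[:,None])@d['W'][:3,:3].T+d['W'][:3,3]
def onplane(d,uv,h):
    r=rays(d,uv)@d['W'][:3,:3].T;c=d['W'][:3,3]
    return c+r*((h-c[2])/r[:,2])[:,None]
def save(d,n): cv2.imwrite('pics/'+n,d['frame'][:,:,::-1])
E
python3 - <<'E'
from h import *
o=bot.get_obs();print(o)
for n in('scene','top'):
    d=grab(n);save(d,n+'0.png');print(n,d['W'].round(2),d['camera_matrix'],d['k1'])
E
```

```text
{'clock': 0.0, 'qpos': array([-1.22012106,  0.47777721,  0.02235459,  1.55642329, -0.01150209,
        1.10926707, -0.08308222]), 'dq': array([-0.00215226, -0.00054534, -0.00138295,  0.0004903 ,  0.00011845,
        0.00199959, -0.00087986]), 'joint_efforts': array([ 5.93395580e-04, -5.82862329e+01,  1.53522123e+00, -2.72603667e+01,
       -5.41973370e-02,  1.70038780e-02,  1.31488841e-04]), 'ee_pos': array([298.73903518, 604.80127818, 301.70911702]), 'tool_rot': array([-7.14239426e-01, -3.05905014e+00,  2.71122456e-03]), 'force': array([-0.61851154, -0.39623683,  1.19790063]), 'torque': array([0.0064664 , 0.02337476, 0.00549201]), 'gripper_force': 0.0, 'finger_gap': 87.78795937434509}
scene [[-5.70000e-01  6.60000e-01 -4.80000e-01  1.02244e+03]
 [ 8.20000e-01  4.80000e-01 -3.20000e-01  2.30090e+02]
 [ 2.00000e-02 -5.80000e-01 -8.20000e-01  8.98450e+02]
 [ 0.00000e+00  0.00000e+00  0.00000e+00  1.00000e+00]] [[441.97626948   0.         321.14479597]
 [  0.         441.97626948 241.60068119]
 [  0.           0.           1.        ]] -0.0846660214479279
top [[ 3.00000e-02 -1.00000e+00  8.00000e-02  4.49020e+02]
 [-1.00000e+00 -3.00000e-02  2.00000e-02 -7.72500e+01]
 [-2.00000e-02 -8.00000e-02 -1.00000e+00  1.29991e+03]
 [ 0.00000e+00  0.00000e+00  0.00000e+00  1.00000e+00]] [[492.88039297   0.         317.62041519]
 [  0.         492.88039297 248.08995036]
 [  0.           0.           1.        ]] -0.09318003448749639
```

View pics/scene0.png

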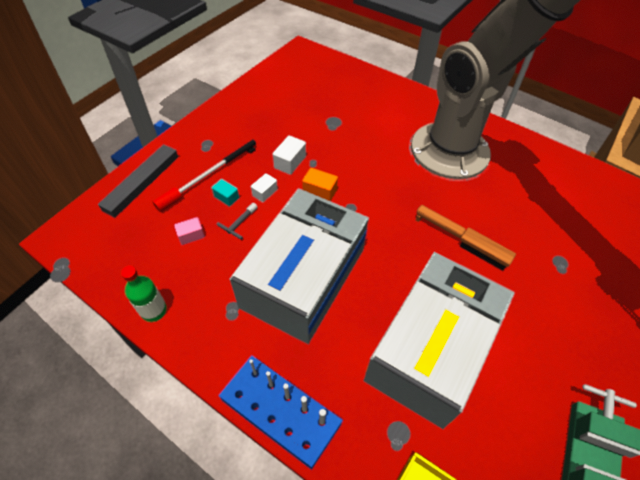

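View pics/top0.png

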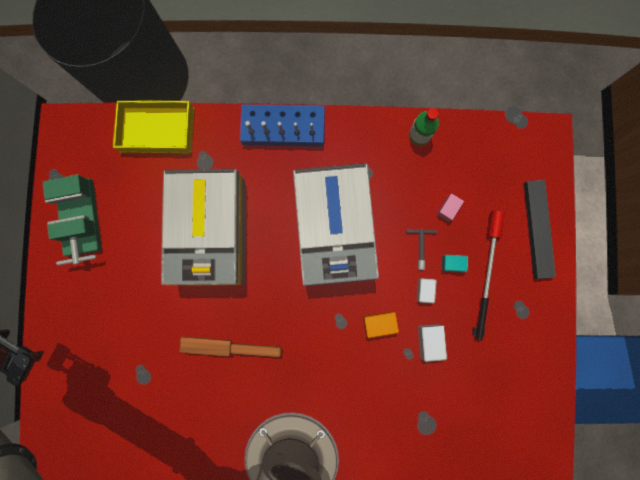

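Scene (640×480): blue bin at (300,260) with the press-bar gap at (325,215), and the yellow bin at (440,340). In the top view the blue bar is near (339,266).

Offcut candidates in the top view are small white (428,291), large white (434,343), orange (381,325), pink (451,207) and turquoise (456,264). By the description it is the small white one at (428,291), with the key beside it at (421,248). I'll measure it and check with a crop.

Run:
```python
from h import *
d=grab('top');im=d['frame'];hsv=cv2.cvtColor(im,cv2.COLOR_RGB2HSV)
def comps(mask,name,hh,roi,amin=30):
    m=np.zeros_like(mask);x0,y0,x1,y1=roi;m[y0:y1,x0:x1]=mask[y0:y1,x0:x1]
    for c in cv2.findContours(m,cv2.RETR_EXTERNAL,cv2.CHAIN_APPROX_NONE)[0]:
        if cv2.contourArea(c)<amin: continue
        c=c.reshape(-1,2);zz=np.median(depthpts(d,c.mean(0).round()[None])[:,2])
        P=onplane(d,c,hh)[:,:2].astype(np.float32)
        (cx,cy),(w,h),a=cv2.minAreaRect(P);print(name,c.mean(0).round(),'z',zz.round(),'xy',round(cx),round(cy),'wh',round(w),round(h),'ang',round(a,1))
white=((hsv[...,1]<60)&(hsv[...,2]>130)).astype(np.uint8)
comps(white,'white',40,(380,260,470,380))
blue=((hsv[...,0]>100)&(hsv[...,0]<130)&(hsv[...,1]>110)&(hsv[...,2]>60)).astype(np.uint8)
comps(blue,'bar',110,(310,250,370,285),10)
comps(blue,'stripe',130,(310,160,360,245))
grey=(hsv[...,1]<90).astype(np.uint8)
comps(grey,'bin',130,(285,150,384,300),500)
for u in [(339,266),(330,262),(335,190),(360,190),(310,275),(400,380),(428,291),(434,343),(420,233),(421,264)]:print(u,depthpts(d,[u]).round())
a=im[225:375,370:480];b=im[160:295,290:385]
cv2.imwrite('pics/c1.png',np.hstack([cv2.resize(a,(440,600)),cv2.resize(b,(360,600))])[:,:,::-1])
```

```text
white [434. 343.] z 64.0 xy 316 -357 wh 87 57 ang 6.4
white [427. 290.] z 37.0 xy 450 -338 wh 40 60 ang 87.1
white [421. 264.] z 14.0 xy 517 -321 wh 21 10 ang 0.8
bar [339. 267.] z 108.0 xy 501 -108 wh 10 42 ang 6.4
stripe [333. 204.] z 135.0 xy 649 -92 wh 136 27 ang 6.7
bin [335. 224.] z 137.0 xy 603 -102 wh 281 190 ang 6.6
(339, 266) [[ 502. -109.  111.]]
(330, 262) [[512. -88.  99.]]
(335, 190) [[683. -95. 138.]]
(360, 190) [[ 686. -155.  131.]]
(310, 275) [[478. -41. 129.]]
(400, 380) [[ 215. -279.    3.]]
(428, 291) [[ 448. -340.   40.]]
(434, 343) [[ 319. -352.   64.]]
(420, 233) [[ 600. -323.   12.]]
(421, 264) [[ 518. -326.   14.]]
```

View pics/c1.png

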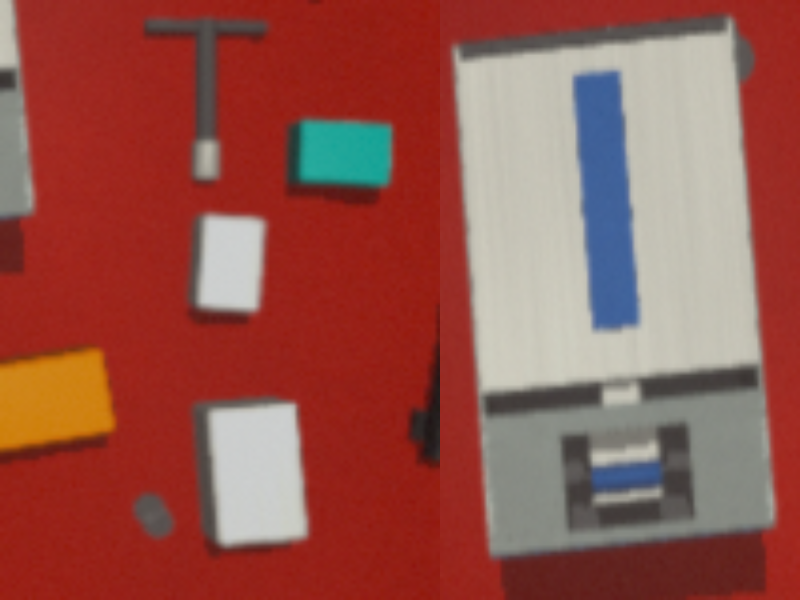

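The crop confirms the choice: the small bright block is 40×60 mm at (428,291), next to the chuck key. The right half shows the blue bar in its gap. I'll turn the hand to the bin's axes and close the fingers.

Request:
apply_moves(
  deltas=[
    {"delta_pos": [0,0,0],"dr": [0,0,-0.27],"hand": -1},
    {"delta_pos": [0,0,0],"dr": [0,0,-0.27],"hand": -1},
    {"delta_pos": [0,0,0],"dr": [0,0,-0.27],"hand": -1},
    {"delta_pos": [0,0,0],"dr": [0,0,-0.27],"hand": -1},
    {"delta_pos": [0,0,0],"dr": [0,0,0],"hand": -1},
  ],
)

```text
clock: 0.65
ee_pos: [299.1, 604.9, 302.3]
tool_rot: [0.169, -3.136, 0.001]
force: [-0.1, -0.4, -0.4]
finger_gap: 51.3
gripper_force: 0.0
```

```bash
cat >> h.py <<'E'
def need(p):
    o=bot.get_obs();R=Ro.from_rotvec(o['tool_rot']).as_matrix()
    print('t',round(o['clock'],2),'pos',o['ee_pos'].round(1),'ytool',np.degrees(np.arctan2(R[1,1],R[0,1])).round(1),'z',R[:,2].round(3),'F',o['force'].round(1),'gap',round(o['finger_gap'],1),'gf',round(o['gripper_force'],1),'q',o['qpos'].round(2))
    print('to',p,'tool shift/0.1m',(R.T@(np.array(p)-o['ee_pos'])/100).round(3))
E
python3 -c "
from h import *
need([450,250,302]);need([501,-108,240])"
```

```text
t 0.65 pos [299.1 604.9 302.3] ytool 96.2 z [-0.001 -0.001 -1.   ] F [-0.1 -0.4 -0.4] gap 51.3 gf 0.0 q [-1.13  0.48 -0.1   1.55  0.05  1.12  0.43]
to [450, 250, 302] tool shift/0.1m [-1.119 -3.691  0.004]
t 0.65 pos [299.1 604.9 302.3] ytool 96.2 z [-0.001 -0.001 -1.   ] F [-0.1 -0.4 -0.4] gap 51.3 gf 0.0 q [-1.13  0.48 -0.1   1.55  0.05  1.12  0.43]
to [501, -108, 240] tool shift/0.1m [-1.242 -7.305  0.626]
```

Request:
apply_moves(
  deltas=[
    {"delta_pos": [-0.11,-0.37,0],"hand": -1},
    {"delta_pos": [-0.11,-0.37,0],"hand": -1},
    {"delta_pos": [-0.11,-0.37,0],"hand": -1},
    {"delta_pos": [-0.11,-0.37,0],"hand": -1},
    {"delta_pos": [-0.11,-0.37,0],"hand": -1},
    {"delta_pos": [-0.11,-0.37,0],"hand": -1},
    {"delta_pos": [-0.11,-0.37,0],"hand": -1},
    {"delta_pos": [-0.11,-0.37,0],"hand": -1},
    {"delta_pos": [-0.11,-0.37,0],"hand": -1},
    {"delta_pos": [-0.11,-0.37,0],"hand": -1},
  ],
)

```text
$.deltas[0]: bad value
```

Request:
apply_moves(
  deltas=[
    {"delta_pos": [0,-0.36,0],"hand": -1},
    {"delta_pos": [0,-0.36,0],"hand": -1},
    {"delta_pos": [0,-0.36,0],"hand": -1},
    {"delta_pos": [0,-0.36,0],"hand": -1},
    {"delta_pos": [0,-0.36,0],"hand": -1},
    {"delta_pos": [0,-0.36,0],"hand": -1},
    {"delta_pos": [0,-0.36,0],"hand": -1},
    {"delta_pos": [0,-0.36,0],"hand": -1},
    {"delta_pos": [0,0,0],"hand": -1},
    {"delta_pos": [0,0,0],"hand": -1},
  ],
)

```text
$.deltas[0]: bad value
```

```bash
python3 -c "
from h import *
need([501,-108,240])
d=grab('wrist');save(d,'w1.png')
hsv=cv2.cvtColor(d['frame'],cv2.COLOR_RGB2HSV)
m=((hsv[...,0]>100)&(hsv[...,0]<130)&(hsv[...,1]>110)&(hsv[...,2]>60)).astype(np.uint8)
for c in cv2.findContours(m,0,1)[0]:
  if cv2.contourArea(c)>60:
    c=c.reshape(-1,2);
    for h in(110,130):
      r=cv2.minAreaRect(onplane(d,c,h)[:,:2].astype(np.float32));print(c.mean(0),h,r)
"
```

```text
t 0.65 pos [299.1 604.9 302.3] ytool 96.2 z [-0.001 -0.001 -1.   ] F [-0.1 -0.4 -0.4] gap 51.3 gf 0.0 q [-1.13  0.48 -0.1   1.55  0.05  1.12  0.43]
to [501, -108, 240] tool shift/0.1m [-1.242 -7.305  0.626]
```

View pics/w1.png

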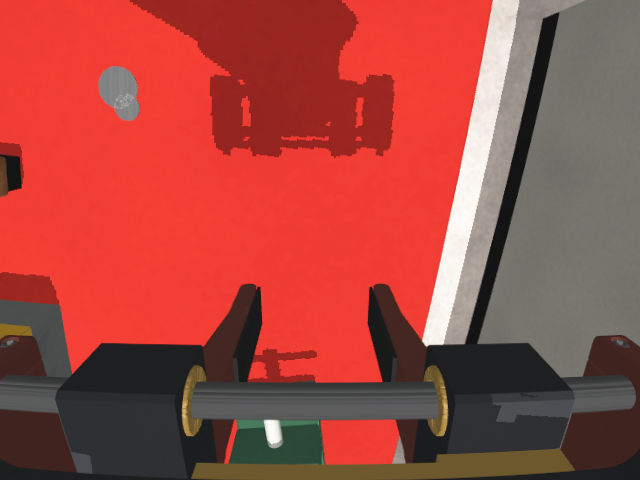

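The moves were refused because each row needs "dr", so the wrist picture only shows the start area: fingers at (240,330) and (380,330), half shut. I'll repeat the moves with dr included.

Request:
apply_moves(
  deltas=[
    {"delta_pos": [-0.11,-0.37,0],"dr": [0,0,0],"hand": -1},
    {"delta_pos": [-0.11,-0.37,0],"dr": [0,0,0],"hand": -1},
    {"delta_pos": [-0.11,-0.37,0],"dr": [0,0,0],"hand": -1},
    {"delta_pos": [-0.11,-0.37,0],"dr": [0,0,0],"hand": -1},
    {"delta_pos": [-0.11,-0.37,0],"dr": [0,0,0],"hand": -1},
    {"delta_pos": [-0.11,-0.37,0],"dr": [0,0,0],"hand": -1},
    {"delta_pos": [-0.11,-0.37,0],"dr": [0,0,0],"hand": -1},
    {"delta_pos": [-0.11,-0.37,0],"dr": [0,0,0],"hand": -1},
    {"delta_pos": [-0.11,-0.37,0],"dr": [0,0,0],"hand": -1},
    {"delta_pos": [-0.11,-0.37,0],"dr": [0,0,0],"hand": -1},
  ],
)

```text
clock: 1.7
ee_pos: [448.1, 247.5, 302.8]
tool_rot: [-0.161, 3.137, 0.001]
force: [0.1, 0.6, 0.8]
finger_gap: 0.3
gripper_force: 0.0
```

Request:
apply_moves(
  deltas=[
    {"delta_pos": [0,-0.36,0],"dr": [0,0,0],"hand": -1},
    {"delta_pos": [0,-0.36,0],"dr": [0,0,0],"hand": -1},
    {"delta_pos": [0,-0.36,0],"dr": [0,0,0],"hand": -1},
    {"delta_pos": [0,-0.36,0],"dr": [0,0,0],"hand": -1},
    {"delta_pos": [0,-0.36,0],"dr": [0,0,0],"hand": -1},
    {"delta_pos": [0,-0.36,0],"dr": [0,0,0],"hand": -1},
    {"delta_pos": [0,-0.36,0],"dr": [0,0,0],"hand": -1},
    {"delta_pos": [0,-0.36,0],"dr": [0,0,0],"hand": -1},
    {"delta_pos": [0,0,0],"dr": [0,0,0],"hand": -1},
    {"delta_pos": [0,0,0],"dr": [0,0,0],"hand": -1},
  ],
)

```text
clock: 2.7
ee_pos: [478.3, -37.8, 302.7]
tool_rot: [-0.16, 3.137, 0.001]
force: [-0.2, 0.5, -0.7]
finger_gap: 0.4
gripper_force: 0.0
```

```bash
python3 -c "
from h import *
need([501,-108,240])
d=grab('wrist');save(d,'w2.png')
hsv=cv2.cvtColor(d['frame'],cv2.COLOR_RGB2HSV)
m=((hsv[...,0]>100)&(hsv[...,0]<130)&(hsv[...,1]>110)&(hsv[...,2]>60)).astype(np.uint8)
for c in cv2.findContours(m,0,1)[0]:
  if cv2.contourArea(c)>60:
    c=c.reshape(-1,2);
    for h in(110,130):
      r=cv2.minAreaRect(onplane(d,c,h)[:,:2].astype(np.float32));print(c.mean(0),h,r)
"
```

```text
t 2.7 pos [478.3 -37.8 302.7] ytool 95.8 z [ 0.  0. -1.] F [-0.2  0.5 -0.7] gap 0.4 gf 0.0 q [-0.26  0.15  0.24  2.02 -0.04  0.97  1.67]
to [501, -108, 240] tool shift/0.1m [-0.154 -0.722  0.627]
[223.47260274 253.3630137 ] 110 ((497.8453063964844, -107.81646728515625), (15.358301162719727, 46.47444534301758), 7.378294467926025)
[223.47260274 253.3630137 ] 130 ((490.3387756347656, -103.36528015136719), (14.23769474029541, 43.08348083496094), 7.378297805786133)
[228.21315193 201.84126984] 110 ((456.8665771484375, -107.88539123535156), (6.944665431976318, 165.43797302246094), 6.789260387420654)
[228.21315193 201.84126984] 130 ((452.3499755859375, -103.4292221069336), (6.437952518463135, 153.366943359375), 6.789254188537598)
```

View pics/w2.png

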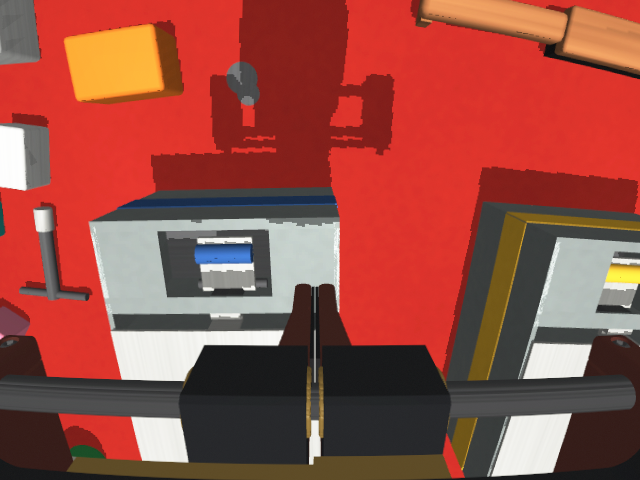

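The wrist view shows the blue bar at (223,253), which gives about (498,−108) and agrees with the top view. I'll move above it and descend.

Request:
apply_moves(
  deltas=[
    {"delta_pos": [-0.06,-0.36,0],"dr": [0,0,0],"hand": -1},
    {"delta_pos": [-0.06,-0.36,0],"dr": [0,0,0],"hand": -1},
    {"delta_pos": [0,0,0.3],"dr": [0,0,0],"hand": -1},
    {"delta_pos": [0,0,0.3],"dr": [0,0,0],"hand": -1},
    {"delta_pos": [0,0,0.1],"dr": [0,0,0],"hand": -1},
    {"delta_pos": [0,0,0],"dr": [0,0,0],"hand": -1},
    {"delta_pos": [0,0,0],"dr": [0,0,0],"hand": -1},
  ],
)

```text
clock: 3.45
ee_pos: [498.6, -106.9, 233.5]
tool_rot: [-0.169, 3.136, 0.0]
force: [0.5, -0.7, 0.6]
finger_gap: 0.0
gripper_force: 0.0
```

```bash
python3 -c "
from h import *
need([498,-108,190])"
```

```text
t 3.45 pos [ 498.6 -106.9  233.5] ytool 96.2 z [ 0.001  0.    -1.   ] F [ 0.5 -0.7  0.6] gap 0.0 gf 0.0 q [-0.14  0.29  0.28  2.03 -0.11  0.83  1.87]
to [498, -108, 190] tool shift/0.1m [ 0.007 -0.01   0.435]
```

Request:
apply_moves(
  deltas=[
    {"delta_pos": [0,-0.01,0.2],"dr": [0,0,0],"hand": -1},
    {"delta_pos": [0,0,0.15],"dr": [0,0,0],"hand": -1},
    {"delta_pos": [0,0,0.05],"dr": [0,0,0],"hand": -1},
    {"delta_pos": [0,0,0.05],"dr": [0,0,0],"hand": -1},
    {"delta_pos": [0,0,0.04],"dr": [0,0,0],"hand": -1},
    {"delta_pos": [0,0,0],"dr": [0,0,0],"hand": -1},
    {"delta_pos": [0,0,0],"dr": [0,0,0],"hand": -1},
  ],
)

```text
clock: 4.15
ee_pos: [497.6, -108.8, 184.6]
tool_rot: [0.167, -3.136, -0.001]
force: [-4.3, 0.0, 5.2]
finger_gap: 0.7
gripper_force: 2.7
```

Request:
apply_moves(
  deltas=[
    {"delta_pos": [0,0,0.03],"dr": [0,0,0],"hand": -1},
    {"delta_pos": [0,0,0.03],"dr": [0,0,0],"hand": -1},
    {"delta_pos": [0,0,0],"dr": [0,0,0],"hand": -1},
    {"delta_pos": [0,0,0],"dr": [0,0,0],"hand": -1},
  ],
)

```text
clock: 4.55
ee_pos: [497.5, -109.0, 178.8]
tool_rot: [0.167, -3.136, -0.0]
force: [-4.5, -0.9, 7.1]
finger_gap: 0.5
gripper_force: 3.3
```

```bash
python3 -c "
from h import *
need([498,-108,176])
d=grab('top');save(d,'t2.png');print(depthpts(d,[(360,u) for u in(180,200,220,240)]).round())"
```

```text
t 4.55 pos [ 497.5 -109.   178.8] ytool 96.1 z [-0.001  0.    -1.   ] F [-4.5 -0.9  7.1] gap 0.5 gf 3.3 q [-0.12  0.38  0.26  2.07 -0.15  0.71  1.91]
to [498, -108, 176] tool shift/0.1m [-0.006  0.01   0.028]
[[ 705. -153.  155.]
 [ 653. -152.  177.]
 [ 603. -151.  204.]
 [ 566. -158.  115.]]
```

The flap has been released and is rising (about 28°). I'll withdraw up and back.

Request:
apply_moves(
  deltas=[
    {"delta_pos": [0,0,-0.3],"dr": [0,0,0],"hand": -1},
    {"delta_pos": [0,0,-0.4],"dr": [0,0,0],"hand": -1},
    {"delta_pos": [0,-0.2,-0.4],"dr": [0,0,0],"hand": -1},
    {"delta_pos": [0.1,-0.35,-0.3],"dr": [0,0,0],"hand": -1},
    {"delta_pos": [0.1,-0.4,-0.1],"dr": [0,0,0],"hand": 1},
    {"delta_pos": [0.1,-0.4,0],"dr": [0,0,0.15],"hand": 1},
    {"delta_pos": [0.1,-0.4,0],"dr": [0,0,0.15],"hand": 1},
    {"delta_pos": [0,0,0],"dr": [0,0,0],"hand": 1},
    {"delta_pos": [0,0,0],"dr": [0,0,0],"hand": 1},
    {"delta_pos": [0,0,0],"dr": [0,0,0],"hand": 1},
  ],
)

```text
clock: 5.6
ee_pos: [474.4, -285.1, 328.1]
tool_rot: [0.076, 3.14, 0.001]
force: [-0.5, -0.1, -0.2]
finger_gap: 45.2
gripper_force: 0.0
```

```bash
python3 -c "
from h import *
need([450,-338,301])
d=grab('wrist');print('wrist')
hsv=cv2.cvtColor(d['frame'],cv2.COLOR_RGB2HSV)
m=((hsv[...,1]<60)&(hsv[...,2]>150)).astype(np.uint8)
for c in cv2.findContours(m,0,1)[0]:
  if cv2.contourArea(c)>300:
    c=c.reshape(-1,2);print(c.mean(0).round(),cv2.minAreaRect(onplane(d,c,40)[:,:2].astype(np.float32)),depthpts(d,c.mean(0).round()[None]).round())
t=grab('top');s=grab('scene')
cv2.imwrite('pics/c3.png',np.hstack([cv2.resize(x['frame'],(400,300)) for x in(s,d)])[:,:,::-1])"
```

```text
t 5.6 pos [ 474.4 -285.1  328.1] ytool 87.2 z [ 0.001  0.001 -1.   ] F [-0.5 -0.1 -0.2] gap 45.2 gf 0.0 q [ 0.08  0.26  0.42  1.84 -0.12  1.06  2.07]
to [450, -338, 301] tool shift/0.1m [ 0.218 -0.54   0.27 ]
wrist
[534. 286.] ((572.6770629882812, -49.9046630859375), (168.28550720214844, 237.18443298339844), 6.740318298339844) [[ 527. -104.  128.]]
[120. 247.] ((508.1802978515625, -493.8411865234375), (9.453886985778809, 151.51248168945312), 81.73184204101562) [[ 509. -503.   23.]]
[261. 187.] ((448.50152587890625, -338.09747314453125), (39.29351806640625, 58.79703903198242), 86.90802001953125) [[ 449. -338.   39.]]
[228.  45.] ((316.81695556640625, -356.6029968261719), (85.58243560791016, 59.04666519165039), 5.936160564422607) [[ 321. -353.   57.]]
```

View pics/c3.png

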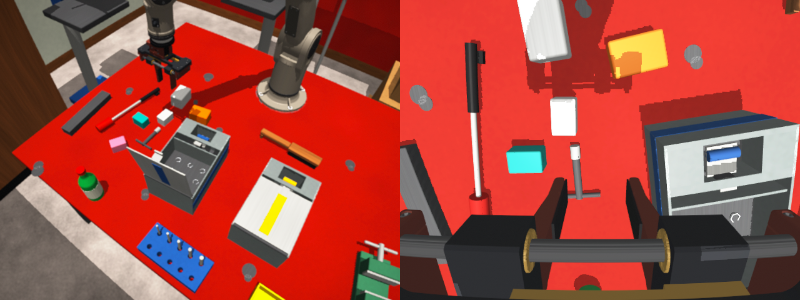

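The blue flap stands fully open (scene half, about (165,175)), and the offcut at (261,187) in the wrist image is at (449,−338). Nothing is in the way of the fingers, so I'll go over it and down.

Request:
apply_moves(
  deltas=[
    {"delta_pos": [0.11,-0.27,0],"dr": [0,0,0],"hand": 1},
    {"delta_pos": [0.12,-0.27,0],"dr": [0,0,0],"hand": 1},
    {"delta_pos": [0,0,0.4],"dr": [0,0,0],"hand": 1},
    {"delta_pos": [0,0,0.4],"dr": [0,0,0],"hand": 1},
    {"delta_pos": [0,0,0.4],"dr": [0,0,0],"hand": 1},
    {"delta_pos": [0,0,0.3],"dr": [0,0,0],"hand": 1},
    {"delta_pos": [0,0,0],"dr": [0,0,0],"hand": 1},
    {"delta_pos": [0,0,0],"dr": [0,0,0],"hand": 1},
  ],
)

```text
clock: 6.55
ee_pos: [448.5, -338.8, 178.1]
tool_rot: [-0.078, -3.14, -0.0]
force: [-0.7, -0.7, -0.5]
finger_gap: 88.0
gripper_force: 0.0
```

```bash
python3 -c "
from h import *
need([449,-338,88])"
```

```text
t 6.55 pos [ 448.5 -338.8  178.1] ytool 87.2 z [-0.  0. -1.] F [-0.7 -0.7 -0.5] gap 88.0 gf 0.0 q [ 0.23  0.47  0.39  1.96 -0.25  0.76  2.29]
to [449, -338, 88] tool shift/0.1m [-0.005  0.008  0.901]
```

Request:
apply_moves(
  deltas=[
    {"delta_pos": [0,0.01,0.3],"dr": [0,0,0],"hand": 1},
    {"delta_pos": [0,0,0.3],"dr": [0,0,0],"hand": 1},
    {"delta_pos": [0,0,0.2],"dr": [0,0,0],"hand": 1},
    {"delta_pos": [0,0,0.1],"dr": [0,0,0],"hand": 1},
    {"delta_pos": [0,0,0],"dr": [0,0,0],"hand": 1},
    {"delta_pos": [0,0,0],"dr": [0,0,0],"hand": -1},
    {"delta_pos": [0,0,0],"dr": [0,0,0],"hand": -1},
    {"delta_pos": [0,0,0],"dr": [0,0,0],"hand": -1},
    {"delta_pos": [0,0,0],"dr": [0,0,0],"hand": -1},
    {"delta_pos": [0,0,0],"dr": [0,0,0],"hand": -1},
  ],
)

```text
clock: 7.55
ee_pos: [448.2, -338.2, 88.0]
tool_rot: [0.079, 3.14, -0.0]
force: [-0.0, 0.3, 0.2]
finger_gap: 51.3
gripper_force: 0.0
```

Request:
apply_moves(
  deltas=[
    {"delta_pos": [0,0,0],"dr": [0,0,0],"hand": -1},
    {"delta_pos": [0,0,0],"dr": [0,0,0],"hand": -1},
    {"delta_pos": [0,0,0],"dr": [0,0,0],"hand": -1},
    {"delta_pos": [0,0,-0.1],"dr": [0,0,0],"hand": -1},
    {"delta_pos": [0,0,-0.3],"dr": [0,0,0],"hand": -1},
    {"delta_pos": [0,0,-0.4],"dr": [0,0,0],"hand": -1},
    {"delta_pos": [0,0,-0.4],"dr": [0,0,0],"hand": -1},
    {"delta_pos": [0,0,-0.4],"dr": [0,0,0],"hand": -1},
    {"delta_pos": [0,0,-0.4],"dr": [0,0,0],"hand": -1},
    {"delta_pos": [0,0,0],"dr": [0,0,0],"hand": -1},
  ],
)

```text
clock: 8.55
ee_pos: [449.7, -340.0, 293.4]
tool_rot: [0.08, 3.132, -0.007]
force: [0.4, 0.1, -1.6]
finger_gap: 40.0
gripper_force: 30.0
```

```bash
python3 -c "
from h import *
need([640,-92,290]);need([500,-250,290])"
```

```text
t 8.55 pos [ 449.7 -340.   293.4] ytool 87.1 z [ 0.009 -0.004 -1.   ] F [ 0.4  0.1 -1.6] gap 40.0 gf 30.0 q [ 0.17  0.32  0.46  1.87 -0.17  0.99  2.22]
to [640, -92, 290] tool shift/0.1m [-1.774  2.574  0.04 ]
t 8.55 pos [ 449.7 -340.   293.4] ytool 87.1 z [ 0.009 -0.004 -1.   ] F [ 0.4  0.1 -1.6] gap 40.0 gf 30.0 q [ 0.17  0.32  0.46  1.87 -0.17  0.99  2.22]
to [500, -250, 290] tool shift/0.1m [-0.456  0.925  0.035]
```

Gripped at 40 mm. Now I'll carry it above the mouth and turn to the bin's axes.

Request:
apply_moves(
  deltas=[
    {"delta_pos": [-0.2,0.29,0],"dr": [0,0,0],"hand": -1},
    {"delta_pos": [-0.2,0.29,0],"dr": [0,0,0],"hand": -1},
    {"delta_pos": [-0.2,0.29,0],"dr": [0,0,0],"hand": -1},
    {"delta_pos": [-0.2,0.29,0],"dr": [0,0,0],"hand": -1},
    {"delta_pos": [-0.2,0.29,0],"dr": [0,0,0],"hand": -1},
    {"delta_pos": [-0.2,0.29,0],"dr": [0,0,0],"hand": -1},
    {"delta_pos": [-0.2,0.29,0],"dr": [0,0,0],"hand": -1},
    {"delta_pos": [-0.2,0.29,0],"dr": [0,0,-0.15],"hand": -1},
    {"delta_pos": [-0.17,0.25,0],"dr": [0,0,-0.15],"hand": -1},
    {"delta_pos": [0,0,0],"dr": [0,0,0],"hand": -1},
  ],
)

```text
clock: 9.55
ee_pos: [637.4, -83.1, 286.0]
tool_rot: [0.182, -3.135, -0.005]
force: [0.1, 1.6, -0.8]
finger_gap: 40.0
gripper_force: 30.0
```

```bash
python3 -c "
from h import *
need([642,-92,150])
d=grab('scene');cv2.imwrite('pics/s4.png',cv2.resize(d['frame'][120:340,180:420],(720,600))[:,:,::-1])"
```

```text
t 9.55 pos [637.4 -83.1 286. ] ytool 96.6 z [-0.001  0.003 -1.   ] F [ 0.1  1.6 -0.8] gap 40.0 gf 30.0 q [-0.2   0.45  0.32  1.67 -0.16  1.05  1.86]
to [642, -92, 150] tool shift/0.1m [-0.036 -0.098  1.36 ]
```

View pics/s4.png

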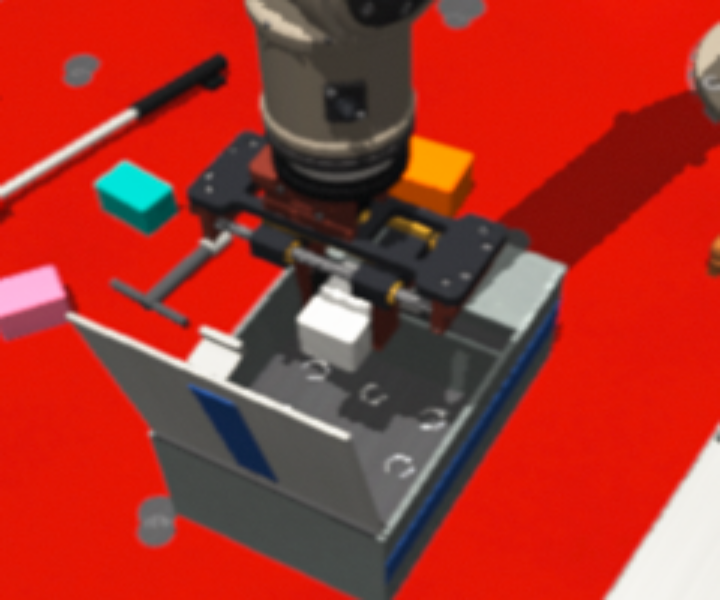

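The block hangs above the open mouth (335,325), well clear of the flap (its edge at (210,375)). I'll lower it to 12 mm above the floor.

Request:
apply_moves(
  deltas=[
    {"delta_pos": [-0.04,-0.1,0.2],"dr": [0,0,0],"hand": -1},
    {"delta_pos": [0,0,0.3],"dr": [0,0,0],"hand": -1},
    {"delta_pos": [0,0,0.3],"dr": [0,0,0],"hand": -1},
    {"delta_pos": [0,0,0.3],"dr": [0,0,0],"hand": -1},
    {"delta_pos": [0,0,0.2],"dr": [0,0,0],"hand": -1},
    {"delta_pos": [0,0,0.06],"dr": [0,0,0],"hand": -1},
    {"delta_pos": [0,0,0],"dr": [0,0,0],"hand": -1},
    {"delta_pos": [0,0,0],"dr": [0,0,0],"hand": -1},
    {"delta_pos": [0,0,0],"dr": [0,0,0],"hand": -1},
  ],
)

```text
clock: 10.5
ee_pos: [641.6, -99.0, 153.1]
tool_rot: [-0.167, 3.135, -0.001]
force: [0.6, 0.6, -2.5]
finger_gap: 39.7
gripper_force: 30.0
```

Request:
apply_moves(
  deltas=[
    {"delta_pos": [0,0,0],"dr": [0,0,0],"hand": 0.5},
    {"delta_pos": [0,0,0],"dr": [0,0,0],"hand": 0.5},
    {"delta_pos": [0,0,0],"dr": [0,0,0],"hand": 0.5},
    {"delta_pos": [0,0,0],"dr": [0,0,0],"hand": 0.5},
    {"delta_pos": [0,0,0],"dr": [0,0,0],"hand": 0.5},
    {"delta_pos": [0,0,-0.2],"dr": [0,0,0],"hand": 0.5},
    {"delta_pos": [0,0,-0.4],"dr": [0,0,0],"hand": 0.5},
    {"delta_pos": [0,0,-0.4],"dr": [0,0,0],"hand": 0.5},
    {"delta_pos": [0,0,-0.4],"dr": [0,0,0],"hand": 0.5},
    {"delta_pos": [0.1,0,-0.3],"dr": [0,0,0],"hand": 0.5},
  ],
)

```text
clock: 11.5
ee_pos: [632.0, -99.4, 324.4]
tool_rot: [-0.168, 3.134, -0.001]
force: [0.9, 0.4, -0.8]
finger_gap: 65.6
gripper_force: 0.0
```

Request:
apply_moves(
  deltas=[
    {"delta_pos": [0.4,0,0],"dr": [0,0,0],"hand": 0.5},
    {"delta_pos": [0.4,0,0],"dr": [0,0,0],"hand": 0.5},
    {"delta_pos": [0.4,0,0],"dr": [0,0,0],"hand": 0.5},
    {"delta_pos": [0,0,0],"dr": [0,0,0],"hand": 0.5},
    {"delta_pos": [0,0,0],"dr": [0,0,0],"hand": 0.5},
    {"delta_pos": [0,0,0],"dr": [0,0,0],"hand": 0.5},
  ],
)

```text
clock: 12.1
ee_pos: [512.8, -112.0, 322.0]
tool_rot: [-0.168, 3.136, -0.0]
force: [-0.1, 0.4, 0.4]
finger_gap: 65.9
gripper_force: 0.0
```

```bash
python3 -c "
from h import *
need([642,-92,150])
d=grab('scene');save(d,'s5.png')"
```

```text
t 12.1 pos [ 512.8 -112.   322. ] ytool 96.2 z [ 0.001 -0.    -1.   ] F [-0.1  0.4  0.4] gap 65.9 gf 0.0 q [-0.2   0.21  0.35  1.91 -0.08  1.03  1.86]
to [642, -92, 150] tool shift/0.1m [-1.303  0.061  1.722]
```

View pics/s5.png

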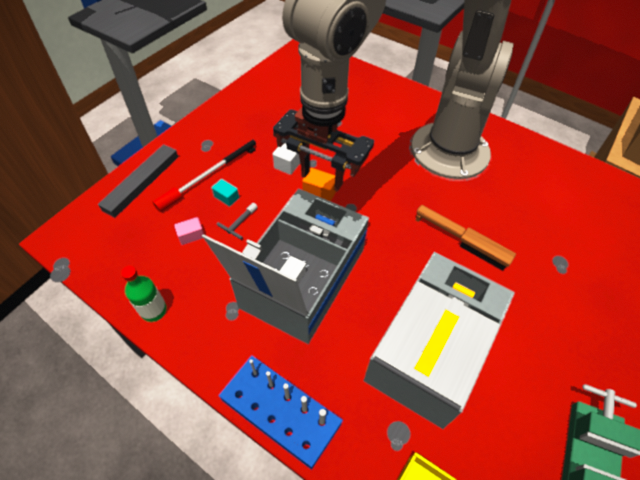

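The offcut lies in the blue bin at (292,267), the blue flap is open (250,275), the yellow flap is shut (430,345) and the hand is clear. I'm handing in.

```bash
python3 -c "
from station import bot
print(bot.job_done())"
```

```text
the job is handed in; nothing more can be done
None
```

I handed the job in at about 12 s: the offcut is in the blue bin, its flap is open, the yellow flap is shut, and the robot is touching nothing; the hand-in gave no verdict back.

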